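# Post the coffee token in the honesty box

## Robot

A 7-joint arm with a two-finger parallel gripper is mounted at the origin on a cart in front of the work surface, level with it; the furniture and walls round the work are solid. World frame = base frame: x ahead of the robot, y to its left, z up, the work surface at z = 0. Lengths are in m, angles in rad, forces in N, time in s.
With the tool pointing down it reaches from about 0.425 to 0.875 m from the base axis. Payload 4.7 kg.
Tool frame: the origin (TCP) lies where the fingers leave the gripper's body, on its centre line; the fingertips stand 70 mm ahead of it and the grasp point (between the pads) lies 51 mm ahead of it; z points along the fingers, y is the line along which they close (so a half turn about z gives the same grasp; the last joint's range is limited). The gripper opens to 87 mm and grips with 3 to 60 N. Pads are 19 mm wide; open, the fingers measure 117 mm over their backs; the gripper's body (75 mm by 190 mm) begins 51 mm behind the grasp point.
Start: joints at [-1.2, 0.321, -0.07, 1.45, 0.023, 1.371, -0.057], TCP at [0.227, 0.609, 0.292] pointing down, gripper open.
Joint ranges: [-2.86, 2.86], [-0.3, 2.09], [-1.38, 1.24], [0.06, 2.45], [-1.56, 4.7], [0.09, 2.05], [-2.69, 2.69]. Speed limits (rad/s): [2.57, 2.57, 3.14, 3.14, 3.14, 3.14, 3.14].

## Interface

Orientations are given as a rotation vector (axis times angle).
In Python, from bench import ctrl gives the robot as it stands.
- The arm moves only by the tool play_rows, never from a script. Its argument "increments" is a list that holds one entry, the list of rows, each a list of 7 numbers: the shift along the tool's x, y, z as a fraction of full scale, then the turn, a rotation vector about the tool's x, y, z as a fraction of full scale, then the gripper command: -1 is shut, 1 is fully open, values between are in proportion. A call has 1 to 8 rows; each row is the pose to reach, as a shift and turn from the pose commanded when the call began, along the tool's axes at that moment; what a row does not reach only later rows make up. Full scale, the value 1, is 0.1 m for a shift and 90 degrees for a turn. A row lasts 1/10 s, in which the tool goes at most 50 mm and 8.59 degrees, less where a joint would pass 70% of its speed; a pose out of reach is approached as far as the arm can. A call with a number of a shift or a turn outside -1 to 1 is refused whole. A call with a gripper value outside its range is refused whole. The fingers move at their own pace and stop on an object; "squeeze" is the grip in N (left out, the last holds). Time passes only in rows, so rows that repeat a pose let the fingers close. It gives the time, the measured TCP pose, the force, the opening and the grip force at its end, in the units of the state.
- ctrl.get_state(): the state, without advancing time (a new reading comes with each control period).
- ctrl.get_image(name): name is "side" or "top"; returns the picture (480x640x3 uint8, red, green, blue); there is no depth.
- ctrl.get_calibration(name): a dict with "vertical_fov" (degrees; the focal length in pixels is half the picture's height over the tangent of half this angle, whatever the lens; pixels are square), "cx", "cy" (the principal point, pixels), "R" (3x3) and "t" (3): a world point X has camera coordinates R X + t. Camera axes: x right, y down, z forward; pixel columns grow to the right and rows downward; lengths in m; the calibration is good to about 2 mm. A picture is of the moment at which its call begins. get_calibration takes no time and is no camera call.
- ctrl.close_job(): hands the job in; it is judged then, once.
The state is a dict: "time": time; "joint_positions": joint angles; "qd": joint speeds; "joint_torque": joint torques, N m; "position": TCP position; "tool_rot": TCP orientation; "ft_force": force on the tool from outside, world axes, zero at the start; "torque": the same for the moment, N m; "grip_width": opening from 0.0 (shut) to 1.0 (fully open); "grip_force": force on a finger pad.
Only numpy, scipy, OpenCV 4.12 (cv2) and the standard library are available. Lean on these libraries where they do the work, as an engineer would, in place of code of your own. Each camera call takes 0.05 s, during which the arm holds its last target. There are 200 camera calls.

## Task

Pay for the coffee: take the orange token from its wooden stand and push it, tab up, through the narrow slot in the top of the honesty box until it drops right inside. Feel for the slot and press gently, never jamming the token hard against the box, and leave the espresso cup undisturbed.

Things in the scene. Friction and masses are not known exactly. Their poses are not given: they have to be found in the camera images.
- token: Flat orange plastic token, white dot on each face, about 50 g (varies), 8 mm thick (its x), standing upright. Lower part 60 mm wide (its y), 40 mm high, lower corners rounded (radius 14 mm); on it a centred tab to hold it by, 30 mm wide, 8 mm thick, from 40 to 74 mm height. Origin: middle of its lower edge; z up along the tab. Both faces alike.
- stand: Fixed block of dark brown wood, 50 x 90 x 24 mm (x, y, z), whose upright slot (10.5 x 62 mm, along its y, 18 mm deep) holds the token loosely, the token's lower edge 6 mm above the stand's underside. It stands on a flat slate slab whose top is 7 mm above the work surface. Origin: centre of its underside.
- box: Fixed, hollow honesty box of pale wood, 150 x 130 mm (x, y), 100 mm high to the top of its dark grey cover plate (8 mm thick); dark wood rails along two sides stand 1 mm higher. Walls 16 mm (x sides) and 6 mm (y sides), floor 6 mm thick. Origin: centre of the underside, z up.
- espresso_cup: White espresso cup with a gold line, 59 x 88 x 55 mm with its handle, standing loose near by, to be left alone. Origin: centre of its underside.
- token_tab (a point): Middle of the top of the token's tab, 74 mm above the token's origin.
- slot_zone (a point): Centre of the box's top at cover height (100 mm), box axes. The cover's one slot, 10 mm wide (x) and 63 mm long (y), is centred on y = 0, but the cover is clamped off-centre: the slot's middle line lies anywhere from x = -15 to +15 mm of this point, parallel to y. This offset is not measured: see it or feel for it. The cover does not move in use.
- guide_zone (a point): Same point, for the 2 white guide ears: flush with the slot's +x edge, at y = -26 and +26 mm, 6 mm thick (x), 12 mm long (y), 8 mm above the cover. A token held just above the cover and moved to +x stops against both when over the slot, its middle then 1 mm to +x of the slot's. The 40 mm between the ears leaves room for a finger.
- nose_zone (a point): Point 11 mm below slot_zone. At this depth a sprung round nose at each end of the slot presses on the token's narrow edges: pushing the wide part past takes about 3 to 10 N; let go half way it stays held. Once the wide part is 13 mm or more below the cover the released token falls in. Push it held by the tab's upper half or press on the tab's top. Over 25 N on the box is jamming.

How it is judged:
By the outcome, as a careful person would: the job done as asked, in the order asked, and still so for the second after the job is handed in, with the robot touching nothing.
It also fails if it takes over 45 s, if anything falls off the work surface, if the arm or the gripper's body presses on something with over 40 N, if the wrist force passes 120 N, or if a joint passes its speed limit or range.

## Working session

There is one attempt and no reset: what is moved stays moved. The work goes in short steps, Python scripts to look and compute and a tool call to move; the robot and the scene stay as the last step left them, time stands still between calls to the robot, and variables do not carry over. Pictures are saved under pics/ and viewed, at most 10 in all, crops included, and the job is handed in when it is done.

Besides the shell and the picture viewer there is one more tool, called as a command line: name --argument value ..., lists and objects as JSON in quotes. play_rows: Moves the arm, as the interface text tells. Shift numbers are shares of 0.1 m and turn numbers shares of 90 degrees, none past 1 either way. Its arguments: {"type":"object","properties":{"increments":{"type":"array"},"squeeze":{"type":"number"}},"required":["increments"]}

```bash
mkdir -p pics; ls
python3 - <<'E'
from bench import ctrl
import cv2
s=ctrl.get_state()
for k,v in s.items(): print(k,v)
for n in("side","top"):
    cv2.imwrite(f"pics/{n}0.png",ctrl.get_image(n)[:,:,::-1]); print(n,ctrl.get_calibration(n))
E
```

```text
pics
time 0.0
joint_positions [-1.19987395  0.32181675 -0.07011748  1.45171482  0.02262975  1.37078682
 -0.05688375]
qd [-2.44526623e-04  1.41793143e-03 -1.98375618e-03  5.56381510e-05
  2.59052017e-04  1.65582153e-04 -1.22952940e-03]
joint_torque [-1.23783651e-03 -4.91283023e+01 -4.04572953e-01 -3.12526953e+01
 -6.38540718e-02  4.39358479e-02  1.76492090e-04]
position [0.22692259 0.60863877 0.29114572]
tool_rot [-5.57355154e-01 -3.09152533e+00  3.02314580e-03]
ft_force [ 0.10124694 -0.24379705 -0.70568927]
torque [-0.02238704 -0.036281   -0.004106  ]
grip_force 0.0
grip_width 0.9995189936870711
side {'vertical_fov': 51.757703074691065, 'cx': 329.7982793519436, 'cy': 228.264557620696, 'R': array([[ 0.88722855, -0.46132876,  0.00113351],
       [-0.3794904 , -0.73122955, -0.56682483],
       [ 0.26232145,  0.50247301, -0.82383756]]), 't': array([-0.52103329,  0.11323477,  0.86498504])}
top {'vertical_fov': 52.624614271784324, 'cx': 317.39351819409427, 'cy': 246.00155581199593, 'R': array([[-0.09617944, -0.9953598 ,  0.00289487],
       [-0.96688225,  0.09273617, -0.23777872],
       [ 0.23640692, -0.02566842, -0.97131504]]), 't': array([-0.11412384,  0.53307776,  0.88736543])}
```

View pics/top0.png

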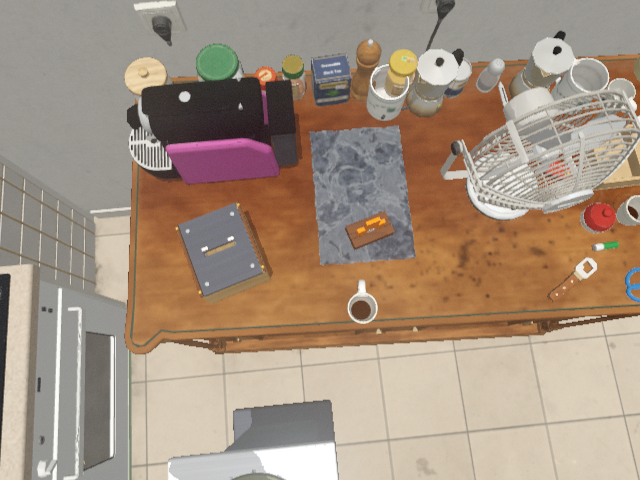

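View pics/side0.png

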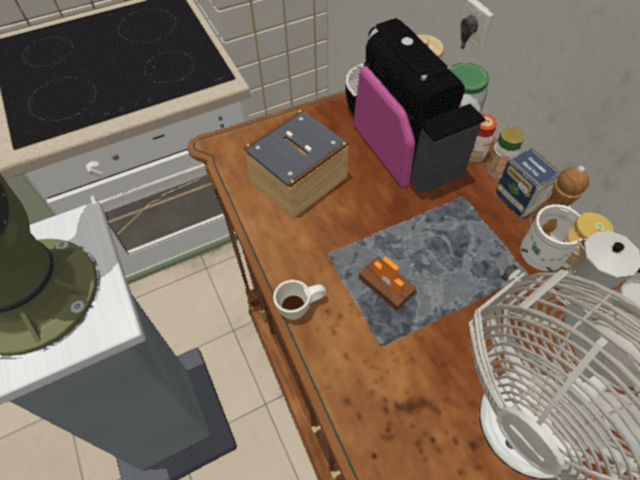

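Top view: box cover near (220,250), with white ears at (205,249) and (229,236) and the slot just below them. The token in its stand is at (371,228) and the cup at (362,305). In the side view the box is at (297,150), the token at (388,268) and the cup at (296,298).

```bash
cat > h.py <<'E'
import numpy as np,cv2
from bench import ctrl
C={n:ctrl.get_calibration(n) for n in("side","top")}
def ray(n,u,v):
    c=C[n];f=240/np.tan(np.radians(c["vertical_fov"]/2));R=np.array(c["R"]);t=np.array(c["t"])
    d=R.T@np.array([(u-c["cx"])/f,(v-c["cy"])/f,1]);return -R.T@t,d
def plane(n,u,v,z):
    o,d=ray(n,u,v);return o+d*(z-o[2])/d[2]
def tri(a,b):
    (o1,d1),(o2,d2)=ray("top",*a),ray("side",*b)
    s=np.linalg.lstsq(np.stack([d1,-d2],1),o2-o1,rcond=None)[0]
    p,q=o1+d1*s[0],o2+d2*s[1];return (p+q)/2,np.linalg.norm(p-q)
def proj(n,X):
    c=C[n];f=240/np.tan(np.radians(c["vertical_fov"]/2));p=np.array(c["R"])@X+c["t"];return np.array([c["cx"]+f*p[0]/p[2],c["cy"]+f*p[1]/p[2]])
def blobs(img,lo,hi,roi,mina=4):
    x0,y0,x1,y1=roi;h=cv2.cvtColor(img[y0:y1,x0:x1],cv2.COLOR_RGB2HSV)
    m=cv2.inRange(h,np.array(lo),np.array(hi));n,l,s,c=cv2.connectedComponentsWithStats(m)
    return m,[(tuple(np.round(c[i]+[x0,y0],2)),s[i][4]) for i in range(1,n) if s[i][4]>=mina]
E
python3 - <<'E'
from h import *
T=cv2.imread("pics/top0.png")[:,:,::-1].copy();S=cv2.imread("pics/side0.png")[:,:,::-1].copy()
z=lambda I,r:cv2.resize(I[r[1]:r[3],r[0]:r[2]],(400,300),interpolation=cv2.INTER_NEAREST)
out=np.vstack([np.hstack([z(T,(165,195,285,285+0)),z(T,(340,205,400,250))]),np.hstack([z(S,(240,105,360,195)),z(S,(350,245,430,305))])])
cv2.imwrite("pics/crop.png",out[:,:,::-1])
for n,I,rb,rt in(("top",T,(190,220,245,265),(340,205,400,250)),("side",S,(270,120,325,165),(350,245,430,305))):
    print(n,"ears",blobs(I,(0,0,190),(180,50,255),rb)[1]); m,b=blobs(I,(8,150,190),(22,255,255),rt);print("or",b)
    m,b=blobs(I,(5,90,40),(20,255,160),rb);print("slot",b)
E
```

```text
top ears [((np.float64(230.38), np.float64(238.1)), np.int32(21)), ((np.float64(204.22), np.float64(248.39)), np.int32(23))]
or [((np.float64(375.67), np.float64(220.97)), np.int32(103)), ((np.float64(360.84), np.float64(229.56)), np.int32(43))]
slot [((np.float64(243.67), np.float64(222.0)), np.int32(9)), ((np.float64(190.29), np.float64(262.43)), np.int32(7))]
side ears [((np.float64(289.0), np.float64(133.12)), np.int32(16)), ((np.float64(307.53), np.float64(147.41)), np.int32(17))]
or [((np.float64(390.33), np.float64(263.34)), np.int32(76)), ((np.float64(377.78), np.float64(264.51)), np.int32(41)), ((np.float64(398.42), np.float64(281.74)), np.int32(43))]
slot [((np.float64(276.0), np.float64(123.85)), np.int32(127)), ((np.float64(321.35), np.float64(121.71)), np.int32(31)), ((np.float64(297.31), np.float64(147.42)), np.int32(48)), ((np.float64(320.66), np.float64(161.77)), np.int32(47))]
```

View pics/crop.png

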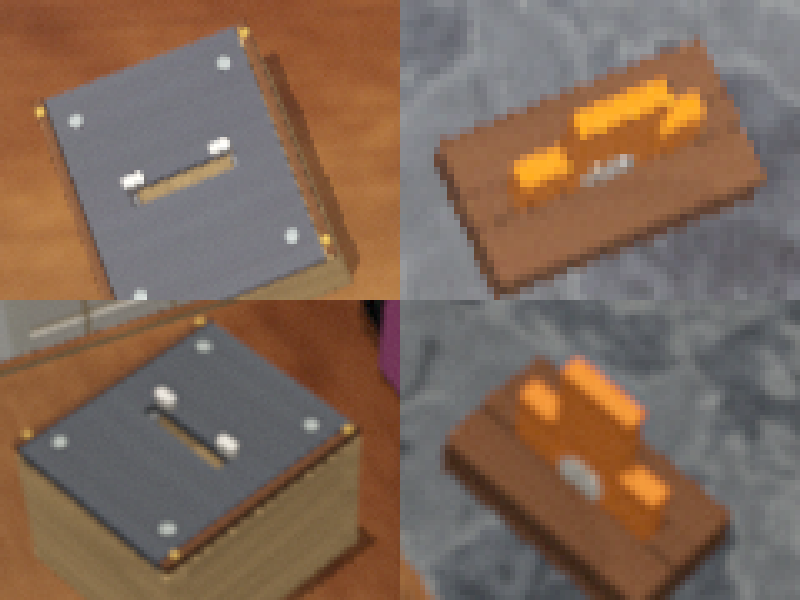

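Crops: the top view shows the slot's pale interior from about (205,255) to (235,243), with the ears just above it. The tab top and both shoulders appear bright orange in both views. The gold pins mark the box corners.

Run:
```python
from h import *
np.set_printoptions(precision=4,suppress=True)
T=cv2.imread("pics/top0.png")[:,:,::-1].copy();S=cv2.imread("pics/side0.png")[:,:,::-1].copy()
def pr(*a): print(*a)
# token
m,_=blobs(T,(8,150,190),(22,255,255),(340,205,400,250)); ys,xs=np.nonzero(m); xs=xs+340;ys=ys+205
# split tab / right shoulder by column
sel=(xs>365)&(xs<=379); tabT=(xs[sel].mean(),ys[sel].mean()); selr=xs>=380; rT=(xs[selr].mean(),ys[selr].mean())
pr("tabT",plane("top",*tabT,.087),"sides tab",plane("side",390.33,263.34,.087),"tri",tri(tabT,(390.33,263.34)))
a,b=plane("side",377.78,264.51,.053),plane("side",398.42,281.74,.053);pr("sh side",a,b,(a+b)/2,np.linalg.norm(a-b),np.degrees(np.arctan2(*(a-b)[1::-1])))
a,b=plane("top",360.84,229.56,.053),plane("top",*rT,.053);pr("sh top",a,b,(a+b)/2,np.linalg.norm(a-b),np.degrees(np.arctan2(*(a-b)[1::-1])))
# ears
e=[tri((204.22,248.39),(289,133.12)),tri((230.38,238.1),(307.53,147.41))];pr("ears",e,np.linalg.norm(e[0][0]-e[1][0]))
for z in(.104,):
  a,b=plane("top",204.22,248.39,z),plane("top",230.38,238.1,z);pr("earsT",a,b,np.degrees(np.arctan2(*(a-b)[1::-1])),np.linalg.norm(a-b))
  a,b=plane("side",289,133.12,z),plane("side",307.53,147.41,z);pr("earsS",a,b,np.degrees(np.arctan2(*(a-b)[1::-1])),np.linalg.norm(a-b))
# slot
for n,I,r in(("top",T,(195,232,245,265)),("side",S,(280,128,312,150))):
  m,b=blobs(I,(8,70,60),(30,255,255),r);pr(n,[x for x in b if x[1]>15])
# gold pins
for n,I,r in(("top",T,(165,195,275,305)),("side",S,(240,105,355,220))):
  pr(n,[(tuple(map(float,x[0])),int(x[1]),plane(n,*x[0],.102)) for x in blobs(I,(17,140,200),(28,255,255),r,2)[1]])
```

```text
tabT [ 0.5537 -0.2759  0.087 ] sides tab [ 0.5532 -0.2772  0.087 ] tri (array([ 0.5542, -0.2762,  0.0849]), np.float64(0.00023843059019669708))
sh side [ 0.5467 -0.2538  0.053 ] [ 0.5602 -0.298   0.053 ] [ 0.5535 -0.2759  0.053 ] 0.046151526795429075 107.01906518428594
sh top [ 0.5479 -0.2549  0.053 ] [ 0.5615 -0.2997  0.053 ] [ 0.5547 -0.2773  0.053 ] 0.04687543766649587 106.85599038401597
ears [(array([0.5249, 0.0475, 0.106 ]), np.float64(0.0006627229093357457)), (array([ 0.5399, -0.0022,  0.1062]), np.float64(0.0009344332770403183))] 0.05195694071096598
earsT [0.5257 0.0479 0.104 ] [ 0.541  -0.0019  0.104 ] 107.00623029502005 0.05211806511706993
earsS [0.5252 0.0494 0.104 ] [ 0.5402 -0.0003  0.104 ] 106.79109787897661 0.051901885330065345
top [((np.float64(219.9), np.float64(248.07)), np.int32(124))]
side [((np.float64(294.19), np.float64(144.95)), np.int32(43))]
top [((237.6, 204.2), 5, array([ 0.6075, -0.0191,  0.102 ])), ((176.6, 228.0), 5, array([0.5711, 0.0988, 0.102 ])), ((262.4, 266.2), 5, array([ 0.4818, -0.058 ,  0.102 ])), ((199.5, 292.0), 6, array([0.4446, 0.0603, 0.102 ]))]
side []
```

```bash
cat >> h.py <<'E'
from scipy.spatial.transform import Rotation as Rn
def todo(pos,yaw_y):
    s=ctrl.get_state();R=Rn.from_rotvec(s["tool_rot"]);c,n=np.cos(yaw_y),np.sin(yaw_y)
    G=Rn.from_matrix(np.array([[-n,c,0],[c,n,0],[0,0,-1]]).T)
    print("shift/0.1",np.round(R.inv().apply(np.array(pos)-s["position"])/.1,4),"turn/90",np.round(np.degrees((R.inv()*G).as_rotvec())/90,4),
     "t",s["time"],"p",np.round(s["position"],4),"F",np.round(s["ft_force"],1),"grip",s["grip_width"],s["grip_force"])
E
python3 - <<'E'
from h import *
np.set_printoptions(precision=4,suppress=True)
p=plane("top",219.9,248.07,.1);print("slot top",p,"side",plane("side",294.19,144.95,.1))
x=np.array([np.cos(.299),np.sin(.299),0]);c=np.array([.5262,.0205,.1])
print("slot x rel pins centre",(p-c)@x, "y",(p-c)@np.array([-x[1],x[0],0]))
print("cam",ray("top",0,0)[0],ray("side",0,0)[0])
print("machine",tri((278,177),(408,183)),plane("top",180,183,.02),"top",plane("top",280,135,.2))
todo([.554,-.2765,.25],np.radians(17.1))
E
```

```text
slot top [0.5246 0.0194 0.1   ] side [0.5223 0.0204 0.1   ]
slot x rel pins centre -0.001892581517055899 y -0.000616701236986805
cam [ 0.2947 -0.1403  0.989 ] [ 0.2783 -0.5922  0.7774]
machine (array([ 0.7028, -0.0986,  0.0101]), np.float64(0.018558513757684907)) [0.6953 0.111  0.02  ] top [ 0.6946 -0.1146  0.2   ]
shift/0.1 [-6.1564 -7.1513  0.4254] turn/90 [-0.001   0.0006  0.5829] t 0.1 p [0.2269 0.6087 0.2912] F [-1.1 -0.2 -0.5] grip 0.9995374635180955 0.0
```

play_rows --increments '[[[-0.2,-0.15,0,0,0,0.09,1],[-0.5,-0.38,0,0,0,0.18,1],[-0.8,-0.6,0,0,0,0.27,1],[-1,-0.75,0,0,0,0.36,1],[-1,-0.75,0,0,0,0.45,1],[-1,-0.75,0,0,0,0.54,1],[-1,-0.75,0,0,0,0.585,1]]]'

```text
time: 0.8
position: [0.2946, 0.5034, 0.2919]
tool_rot: [1.877, 2.519, -0.001]
ft_force: [0.1, 0.3, -0.2]
grip_width: 0.997
grip_force: 0.0
```

play_rows --increments '[[[-0.3,0.2,0,0,0,0,1],[-0.7,0.4,0,0,0,0,1],[-1,0.6,0,0,0,0,1]]]'

```text
time: 1.1
position: [0.3823, 0.4236, 0.2919]
tool_rot: [1.871, 2.523, -0.002]
ft_force: [1.0, -0.2, -0.2]
grip_width: 1.002
grip_force: 0.0
```

play_rows --increments '[[[-0.4,0,0,0,0,0,1],[-0.8,0,0,0,0,0,1],[-1,0,0,0,0,0,1]]]'

```text
time: 1.4
position: [0.4117, 0.3258, 0.2919]
tool_rot: [1.876, 2.519, -0.002]
ft_force: [0.0, 0.1, 0.2]
grip_width: 1.001
grip_force: 0.0
```

play_rows --increments '[[[-0.4,0,0,0,0,0,1],[-0.8,0,0,0,0,0,1],[-1,0,0,0,0,0,1]]]'

```text
time: 1.7
position: [0.4402, 0.2303, 0.2921]
tool_rot: [1.876, 2.519, -0.002]
ft_force: [-0.4, -1.0, 0.5]
grip_width: 0.999
grip_force: 0.0
```

play_rows --increments '[[[-0.4,0,0,0,0,0,1],[-0.8,0,0,0,0,0,1],[-1,0,0,0,0,0,1]]]'

```text
time: 2.0
position: [0.469, 0.1346, 0.2921]
tool_rot: [1.876, 2.519, -0.001]
ft_force: [0.5, 0.4, -0.0]
grip_width: 1.003
grip_force: 0.0
```

play_rows --increments '[[[-0.4,0,0,0,0,0,1],[-0.8,0,0,0,0,0,1],[-1,0,0,0,0,0,1]]]'

```text
time: 2.3
position: [0.4978, 0.0389, 0.2922]
tool_rot: [1.876, 2.519, -0.001]
ft_force: [0.5, 0.0, -0.2]
grip_width: 1.001
grip_force: 0.0
```

play_rows --increments '[[[-0.4,0,0,0,0,0,1],[-0.8,0,0,0,0,0,1],[-1,0,0,0,0,0,1]]]'

```text
time: 2.6
position: [0.5265, -0.0569, 0.2922]
tool_rot: [1.876, 2.519, -0.002]
ft_force: [-0.4, 0.5, 0.1]
grip_width: 0.998
grip_force: 0.0
```

play_rows --increments '[[[-0.4,0,0,0,0,0,1],[-0.8,0,0,0,0,0,1],[-1,0,0,0,0,0,1]]]'

```text
time: 2.9
position: [0.5553, -0.1524, 0.2921]
tool_rot: [1.875, 2.519, -0.003]
ft_force: [0.2, 0.3, -0.1]
grip_width: 0.998
grip_force: 0.0
```

Run:
```python
from h import *
todo([.554,-.2765,.141],np.radians(17.1))
```

```text
shift/0.1 [-1.1819 -0.3675  1.5134] turn/90 [-0.0005  0.0012 -0.0047] t 2.9 p [ 0.5553 -0.1524  0.2921] F [ 0.2  0.3 -0.1] grip 0.9978806973471693 0.0
```

play_rows --increments '[[[-0.4,-0.15,0.1,0,0,-0.003,1],[-0.8,-0.37,0.2,0,0,-0.003,1],[-1,-0.37,0.4,0,0,-0.003,1],[-1,-0.37,0.5,0,0,-0.003,1]]]'

```text
time: 3.3
position: [0.5475, -0.2587, 0.2405]
tool_rot: [-1.872, -2.522, 0.004]
ft_force: [-0.3, -0.0, 0.0]
grip_width: 1.001
grip_force: 0.0
```

play_rows --increments '[[[-0.1,0,0.2,0,0,0,0.5],[-0.18,0,0.5,0,0,0,0.2],[-0.18,0,0.8,0,0,0,0.1],[-0.18,0,0.95,0,0,0,0],[-0.18,0,1,0,0,0,-0.2],[-0.18,0,1,0,0,0,-0.3]]]'

```text
time: 3.9
position: [0.5548, -0.2712, 0.1422]
tool_rot: [-1.863, -2.529, -0.0]
ft_force: [-0.7, 1.2, 1.0]
grip_width: 0.539
grip_force: 0.0
```

Run:
```python
from h import *
todo([.554,-.2765,.141],np.radians(17.0))
I=ctrl.get_image("side");J=ctrl.get_image("top")
z=lambda I,r:cv2.resize(I[r[1]:r[3],r[0]:r[2]],(400,300))
cv2.imwrite("pics/g1.png",np.hstack([z(I,(330,200,450,290)),z(J,(310,180,430,270))])[:,:,::-1])
```

```text
shift/0.1 [-0.0479 -0.0231  0.0119] turn/90 [-0.0002 -0.0004  0.0026] t 3.9 p [ 0.5548 -0.2712  0.1422] F [-0.7  1.2  1. ] grip 0.5387130246478963 0.0
```

View pics/g1.png

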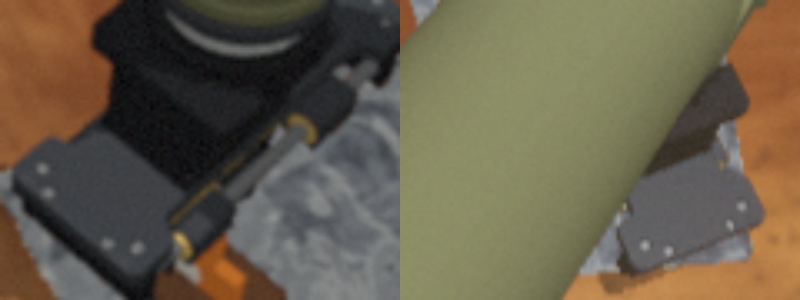

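The gripper hides the token in both views, but the numbers are consistent. I'll make the small correction and grip.

play_rows --increments '[[[-0.05,-0.023,0.012,0,0,0,0],[-0.05,-0.023,0.012,0,0,0,-0.5],[-0.05,-0.023,0.012,0,0,0,-0.75],[-0.05,-0.023,0.012,0,0,0,-0.75]]]' --squeeze 10

```text
time: 4.4
position: [0.5539, -0.2776, 0.1414]
tool_rot: [1.865, 2.528, 0.001]
ft_force: [0.0, -0.2, -0.4]
grip_width: 0.307
grip_force: 0.0
```

play_rows --increments '[[[0,0,0,0,0,0,-1],[0,0,0,0,0,0,-1],[0,0,0,0,0,0,-1],[0,0,0,0,0,0,-1]]]' --squeeze 10

```text
time: 4.8
position: [0.5542, -0.2773, 0.1411]
tool_rot: [1.864, 2.528, 0.001]
ft_force: [1.0, -0.3, -0.7]
grip_width: 0.092
grip_force: 9.9
```

Run:
```python
from h import *
todo([.554,-.2765,.141],np.radians(17.0))
```

```text
shift/0.1 [0.0083 0.0004 0.0007] turn/90 [0.0005 0.0001 0.0021] t 4.8 p [ 0.5542 -0.2773  0.1411] F [ 1.  -0.3 -0.7] grip 0.09157373225346169 9.92688462138176
```

play_rows --increments '[[[0,0,0,0,0,0,-1],[0,0,-0.1,0,0,0,-1],[0,0,-0.3,0,0,0,-1],[0,0,-0.6,0,0,0,-1],[0,0,-1,0,0,0,-1],[0,0,-1,0,0,0,-1]]]' --squeeze 40

```text
time: 5.4
position: [0.5555, -0.2798, 0.2475]
tool_rot: [1.86, 2.52, 0.003]
ft_force: [1.3, -0.9, 0.4]
grip_width: 0.089
grip_force: 39.9
```

play_rows --increments '[[[0.2,0,-0.2,0,0,0,-1],[0.6,0,-0.3,0,0,0,-1],[0.9,0,-0.3,0,0,0,-1],[1,0,-0.3,0,0,0,-1]]]'

```text
time: 5.8
position: [0.5237, -0.1789, 0.2713]
tool_rot: [-1.859, -2.53, -0.003]
ft_force: [-0.4, 0.4, 0.3]
grip_width: 0.089
grip_force: 39.9
```

play_rows --increments '[[[0.3,0,0,0,0,0,-1],[0.7,0,0,0,0,0,-1],[1,0,0,0,0,0,-1],[1,0,0,0,0,0,-1]]]'

```text
time: 6.2
position: [0.4938, -0.0826, 0.2708]
tool_rot: [-1.856, -2.532, -0.002]
ft_force: [-0.3, 0.0, -0.4]
grip_width: 0.089
grip_force: 39.9
```

Run:
```python
from h import *
x=np.array([.9563,.2924,0])
todo(np.array([.525,.020,.250])-.006*x,np.radians(17.1))
cv2.imwrite("pics/g2.png",cv2.resize(ctrl.get_image("side")[100:280,230:470],(800,600))[:,:,::-1])
```

```text
shift/0.1 [0.8849 0.5463 0.2097] turn/90 [-0.0004 -0.0017  0.0047] t 6.2 p [ 0.4938 -0.0826  0.2708] F [-0.3  0.  -0.4] grip 0.08866377853495773 39.88211452960968
```

View pics/g2.png

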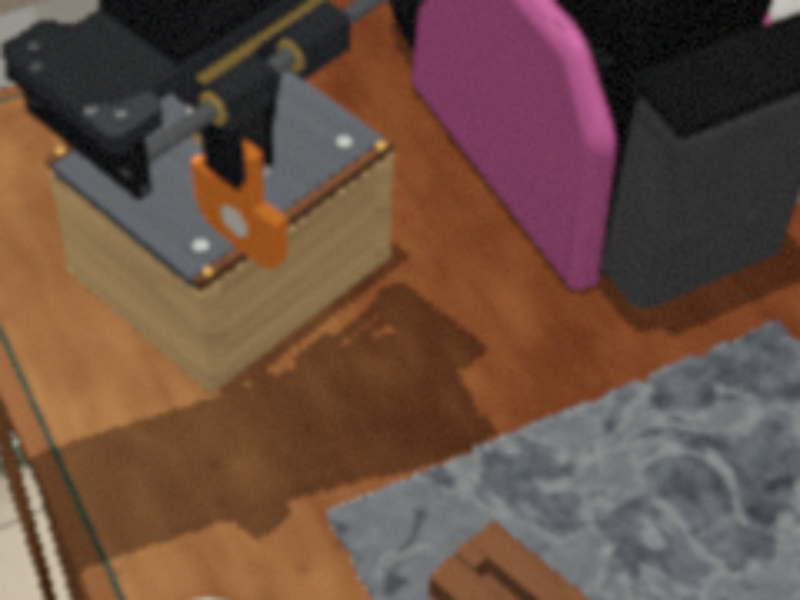

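The token is held upright, with its dot at crop (234,220). I'll go above the slot, offset to -x, and measure it against the ears.

play_rows --increments '[[[0.3,0.2,0,0,0,0.004,-1],[0.7,0.5,0.05,0,0,0.004,-1],[0.88,0.55,0.15,0,0,0.004,-1],[0.88,0.55,0.21,0,0,0.004,-1],[0.88,0.55,0.21,0,0,0.004,-1]]]'

```text
time: 6.75
position: [0.521, 0.0118, 0.249]
tool_rot: [-1.875, -2.521, 0.005]
ft_force: [0.5, -0.1, -0.9]
grip_width: 0.087
grip_force: 39.9
```

Run:
```python
from h import *
x=np.array([.9563,.2924,0])
todo(np.array([.525,.020,.250])-.006*x,np.radians(17.1))
I=ctrl.get_image("side");cv2.imwrite("pics/s3raw.png",I[:,:,::-1]);r=I[90:180,240:360]
cv2.imwrite("pics/g3.png",cv2.resize(r,(800,600),interpolation=cv2.INTER_NEAREST)[:,:,::-1])
```

```text
shift/0.1 [ 0.0664  0.0017 -0.0103] turn/90 [-0.0018  0.0011 -0.0042] t 6.75 p [0.521  0.0118 0.249 ] F [ 0.5 -0.1 -0.9] grip 0.08676585936434505 39.88117039203644
```

View pics/g3.png

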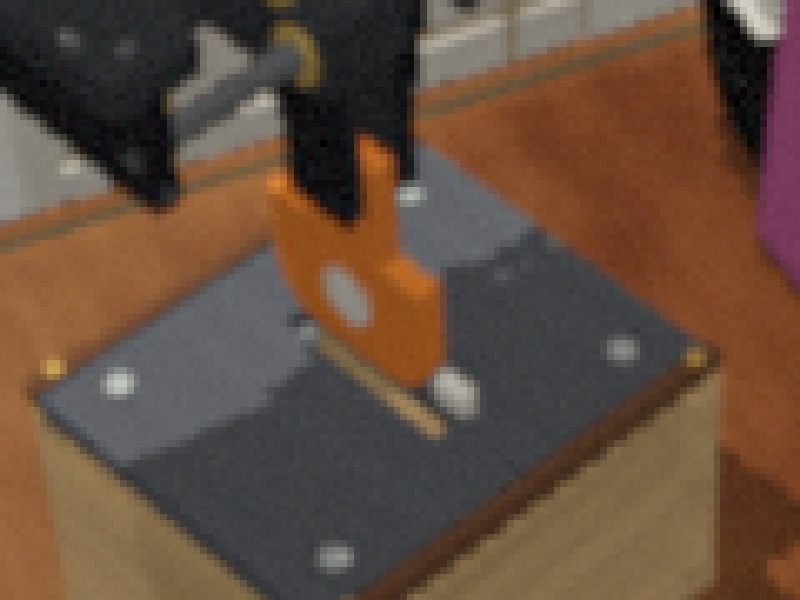

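The side view shows the token above the cover, dot at crop (346,295). The slot's pale gap runs from (320,335) to (445,435), with one ear at (455,392).

Run:
```python
from h import *
np.set_printoptions(precision=4,suppress=True)
I=cv2.imread("pics/s3raw.png")[:,:,::-1].copy();s=ctrl.get_state();p=np.array(s["position"])
R=Rn.from_rotvec(s["tool_rot"]).as_matrix();ty,tx=R[:,1],R[:,0]
m,b=blobs(I,(0,0,110),(180,60,255),(285,122,300,142));print(b)
d=max(b,key=lambda q:q[1])[0]
o,r=ray("side",*d);X=o+r*(((p-.004*ty)-o)@ty)/(r@ty);print("dot rel TCP: tokeny",(X-p)@tx,"z from TCP",X[2]-p[2])
m,_=blobs(I,(3,170,120),(20,255,255),(275,105,312,152));ys,xs=np.nonzero(m);print("rightmost",xs.max()+275,"low",ys.max()+105,"left",xs.min()+275)
c=(307.2,143.5)  # slot -y end, near edge, from crop
for n,u,v in(("slot near end",240+445*.15,90+435*.15),("shoulder R top",240+443*.15,90+272*.15),("shoulder L top",240+268*.15,90+172*.15)):
  if "slot" in n: print(n,plane("side",u,v,.1))
  else:
    o,r=ray("side",u,v);X=o+r*(((p-.004*ty)-o)@ty)/(r@ty);print(n,(X-p)@tx,X[2]-p[2])
S=np.array([.525,.02,.1]);print("slot C rel TCP tool x,y",(S-p)@tx,(S-p)@ty, tx)
for z in (.106,):print("ear now",plane("side",307.53,147.41,z))
```

```text
[((np.float64(291.55), np.float64(134.14)), np.int32(29)), ((np.float64(285.8), np.float64(139.6)), np.int32(5))]
dot rel TCP: tokeny 0.003898249826295966 z from TCP -0.11284937086290936
rightmost 311 low 147 left 280
slot near end [ 0.5318 -0.014   0.1   ]
shoulder R top -0.03799846541409761 -0.07522616666656468
shoulder L top 0.03207909966209889 -0.08759409915972827
slot C rel TCP tool x,y 0.007563092570661671 0.0063010273379123394 [-0.2863  0.9581 -0.0015]
ear now [ 0.5395 -0.0021  0.106 ]
```

Run:
```python
from h import *
s=ctrl.get_state();p=np.array(s["position"]);R=Rn.from_rotvec(s["tool_rot"]).as_matrix();ty,tx=R[:,1],R[:,0]
f=lambda y,h,fx=-.004:np.round((proj("side",p+fx*ty+y*tx+[0,0,-.128+h])-[240,90])/.15)
print("crop px: dot",f(0,.02),"R front",f(-.03,.04),"R back",f(-.03,.04,.004),"L front",f(.03,.04),"L back",f(.03,.04,.004),"tab R top",f(-.015,.074),"R low",f(-.03,.014),"tab R base back",f(-.015,.04,.004),"bottom R",f(-.016,0))
print(np.round((proj("side",p+[0,0,-.128])-proj("side",p+[0,0,-.128]+.001*tx))/.15,1),"per mm -y")
```

```text
crop px: dot [352. 288.] R front [424. 291.] R back [447. 276.] L front [273. 177.] L back [296. 162.] tab R top [379. 164.] R low [428. 362.] tab R base back [408. 247.] bottom R [396. 371.]
[2.4 1.9] per mm -y
```

play_rows --increments '[[[0.067,0,0.05,0,0,0,-1],[0.067,0,0.12,0,0,0,-1],[0.067,0,0.17,0,0,0,-1],[0.067,0,0.18,0,0,0,-1],[0.067,0,0.18,0,0,0,-1]]]'

```text
time: 7.3
position: [0.5192, 0.02, 0.2318]
tool_rot: [-1.873, -2.522, 0.001]
ft_force: [0.2, 0.3, -0.2]
grip_width: 0.091
grip_force: 39.9
```

play_rows --increments '[[[0,0.01,0,0,0,0,-1],[0,0.02,0,0,0,0,-1],[0,0.03,0,0,0,0,-1],[0,0.04,0,0,0,0,-1],[0,0.04,0,0,0,0,-1]]]'

```text
time: 7.8
position: [0.5234, 0.0216, 0.2321]
tool_rot: [1.872, 2.522, 0.0]
ft_force: [-0.3, -0.3, 0.1]
grip_width: 0.09
grip_force: 39.9
```

Run:
```python
from h import *
x=np.array([.9563,.2924,0])
todo(np.array([.525,.020,.231]),np.radians(17.1))
s=ctrl.get_state();print("Fx box",np.array(s["ft_force"])@x, "px",np.array(s["position"])@x,"py",np.array(s["position"])@[-.2924,.9563,0])
```

```text
shift/0.1 [-0.0196  0.011   0.0113] turn/90 [ 0.0001  0.     -0.003 ] t 7.8 p [0.5234 0.0216 0.2321] F [-0.3 -0.3  0.1] grip 0.08992552245173421 39.88127052783966
Fx box -0.38386741694117577 px 0.5068105786738721 py -0.13242086555057178
```

play_rows --increments '[[[-0.013,0,0.01,0,0,0,-1],[-0.013,0.01,0.01,0,0,0,-1],[-0.013,0.02,0.01,0,0,0,-1],[-0.013,0.02,0.01,0,0,0,-1]]]'

```text
time: 8.2
position: [0.5256, 0.0208, 0.2311]
tool_rot: [1.873, 2.522, 0.0]
ft_force: [-0.0, 0.3, -0.3]
grip_width: 0.091
grip_force: 39.9
```

play_rows --increments '[[[0,0.01,0,0,0,0,-1],[0,0.01,0,0,0,0,-1]]]'

```text
time: 8.4
position: [0.5265, 0.0211, 0.2311]
tool_rot: [1.873, 2.522, 0.0]
ft_force: [-0.5, 0.1, -1.0]
grip_width: 0.089
grip_force: 39.9
```

play_rows --increments '[[[0,0.01,0,0,0,0,-1],[0,0.01,0,0,0,0,-1]]]'

```text
time: 8.6
position: [0.5271, 0.0212, 0.231]
tool_rot: [-1.872, -2.522, 0.001]
ft_force: [-2.3, -0.3, 0.1]
grip_width: 0.087
grip_force: 39.9
```

play_rows --increments '[[[0,0.01,0,0,0,0,-1],[0,0.01,0,0,0,0,-1]]]'

```text
time: 8.8
position: [0.5276, 0.0214, 0.2307]
tool_rot: [-1.872, -2.521, 0.003]
ft_force: [-2.7, -1.6, 1.3]
grip_width: 0.083
grip_force: 40.0
```

play_rows --increments '[[[0,-0.02,0,0,0,0,-1],[0,-0.02,0.01,0,0,0,-1],[0,-0.02,0.02,0,0,0,-1],[0,-0.02,0.03,0,0,0,-1],[0,-0.02,0.035,0,0,0,-1],[0,-0.02,0.035,0,0,0,-1]]]'

```text
time: 9.4
position: [0.5266, 0.0212, 0.2275]
tool_rot: [1.873, 2.522, 0.001]
ft_force: [0.1, 0.7, -0.6]
grip_width: 0.086
grip_force: 39.9
```

play_rows --increments '[[[0,0,0.01,0,0,0,-1],[0,0,0.02,0,0,0,-1],[0,0,0.02,0,0,0,-1]]]'

```text
time: 9.7
position: [0.5266, 0.0212, 0.2254]
tool_rot: [1.873, 2.522, 0.0]
ft_force: [-0.2, 0.6, -0.5]
grip_width: 0.088
grip_force: 39.9
```

play_rows --increments '[[[0,0,0.02,0,0,0,-1],[0,0,0.04,0,0,0,-1],[0,0,0.05,0,0,0,-1],[0,0,0.05,0,0,0,-1]]]'

```text
time: 10.1
position: [0.5264, 0.0211, 0.2203]
tool_rot: [-1.873, -2.522, 0.0]
ft_force: [0.2, -0.7, 0.3]
grip_width: 0.086
grip_force: 39.9
```

play_rows --increments '[[[0,0,0.02,0,0,0,-1],[0,0,0.04,0,0,0,-1],[0,0,0.04,0,0,0,-1]]]'

```text
time: 10.4
position: [0.5263, 0.0211, 0.2162]
tool_rot: [-1.872, -2.522, 0.0]
ft_force: [0.4, 0.2, -0.3]
grip_width: 0.087
grip_force: 39.9
```

play_rows --increments '[[[0,0,0.02,0,0,0,-1],[0,0,0.04,0,0,0,-1],[0,0,0.04,0,0,0,-1]]]'

```text
time: 10.7
position: [0.5266, 0.0209, 0.2125]
tool_rot: [1.873, 2.522, 0.0]
ft_force: [0.2, -0.5, -0.2]
grip_width: 0.09
grip_force: 39.9
```

play_rows --increments '[[[0,0,0.02,0,0,0,-1],[0,0,0.03,0,0,0,-1],[0,0,0.03,0,0,0,-1]]]'

```text
time: 11.0
position: [0.527, 0.0203, 0.2106]
tool_rot: [1.873, 2.521, 0.001]
ft_force: [-1.2, -2.3, 4.9]
grip_width: 0.089
grip_force: 39.9
```

play_rows --increments '[[[0,0,0.02,0,0,0,-1],[0,0,0.03,0,0,0,-1],[0,0,0.03,0,0,0,-1]]]'

```text
time: 11.3
position: [0.5271, 0.0206, 0.2084]
tool_rot: [1.872, 2.521, 0.002]
ft_force: [-2.7, -2.0, 10.7]
grip_width: 0.092
grip_force: 40.0
```

play_rows --increments '[[[-0.008,-0.01,0,0,0,0,-1],[-0.008,-0.01,0,0,0,0,-1]]]'

```text
time: 11.5
position: [0.5268, 0.0202, 0.2084]
tool_rot: [1.872, 2.521, 0.004]
ft_force: [-0.7, -0.1, 9.4]
grip_width: 0.086
grip_force: 39.9
```

play_rows --increments '[[[0,0,0.01,0,0,0,-1],[0,0,0.02,0,0,0,-1],[0,0,0.02,0,0,0,-1]]]'

```text
time: 11.8
position: [0.5268, 0.0201, 0.2064]
tool_rot: [1.872, 2.521, 0.004]
ft_force: [-0.8, -1.1, 9.0]
grip_width: 0.087
grip_force: 39.9
```

play_rows --increments '[[[0,0,0.02,0,0,0,-1],[0,0,0.04,0,0,0,-1],[0,0,0.05,0,0,0,-1],[0,0,0.05,0,0,0,-1]]]'

```text
time: 12.2
position: [0.5267, 0.0203, 0.2007]
tool_rot: [1.872, 2.521, 0.004]
ft_force: [0.7, -0.3, 5.6]
grip_width: 0.086
grip_force: 39.9
```

play_rows --increments '[[[0,0,0.02,0,0,0,-1],[0,0,0.04,0,0,0,-1],[0,0,0.05,0,0,0,-1],[0,0,0.05,0,0,0,-1]]]'

```text
time: 12.6
position: [0.5267, 0.0203, 0.1956]
tool_rot: [1.872, 2.521, 0.004]
ft_force: [-0.2, -0.6, 4.4]
grip_width: 0.088
grip_force: 39.9
```

Going well, with about 5 N of friction. 21 mm to go.

play_rows --increments '[[[0,0,0.02,0,0,0,-1],[0,0,0.05,0,0,0,-1],[0,0,0.07,0,0,0,-1],[0,0,0.07,0,0,0,-1]]]'

```text
time: 13.0
position: [0.5267, 0.0203, 0.1883]
tool_rot: [1.872, 2.521, 0.003]
ft_force: [1.1, 0.1, 3.3]
grip_width: 0.086
grip_force: 39.9
```

play_rows --increments '[[[0,0,0.02,0,0,0,-1],[0,0,0.05,0,0,0,-1],[0,0,0.07,0,0,0,-1],[0,0,0.07,0,0,0,-1]]]'

```text
time: 13.4
position: [0.5265, 0.0203, 0.181]
tool_rot: [1.872, 2.522, 0.003]
ft_force: [1.5, 0.6, 3.0]
grip_width: 0.091
grip_force: 39.9
```

play_rows --increments '[[[0,0,0.02,0,0,0,-1],[0,0,0.04,0,0,0,-1],[0,0,0.04,0,0,0,-1]]]'

```text
time: 13.7
position: [0.5262, 0.0202, 0.1768]
tool_rot: [1.872, 2.522, 0.002]
ft_force: [2.6, -0.1, 1.5]
grip_width: 0.083
grip_force: 39.9
```

play_rows --increments '[[[0,0,0.01,0,0,0,-1],[0,0,0.02,0,0,0,-1],[0,0,0.033,0,0,0,-1],[0,0,0.033,0,0,0,-1]]]'

```text
time: 14.1
position: [0.5255, 0.0201, 0.1726]
tool_rot: [-1.872, -2.522, 0.001]
ft_force: [3.3, -0.4, -2.3]
grip_width: 0.09
grip_force: 39.9
```

play_rows --increments '[[[0,0,0,0,0,0,-0.5],[0,0,0,0,0,0,-0.4],[0,0,0,0,0,0,-0.4],[0,0,0,0,0,0,-0.4]]]'

```text
time: 14.5
position: [0.5254, 0.02, 0.1731]
tool_rot: [-1.872, -2.522, 0.001]
ft_force: [-0.9, 0.4, -0.7]
grip_width: 0.282
grip_force: 0.0
```

play_rows --increments '[[[0,0,-0.2,0,0,0,-0.4],[0,0,-0.5,0,0,0,-0.4],[0,0,-0.9,0,0,0,-0.4],[0,0,-1,0,0,0,-0.4]]]'

```text
time: 14.9
position: [0.5275, 0.0199, 0.2775]
tool_rot: [1.871, 2.519, 0.008]
ft_force: [0.5, -0.3, 0.1]
grip_width: 0.299
grip_force: 0.0
```

play_rows --increments '[[[-0.4,0,-0.1,0,0,0,-0.4],[-0.8,0,-0.2,0,0,0,-0.4],[-1,0,-0.2,0,0,0,-0.4],[-1,0,-0.2,0,0,0,-0.4]]]'

```text
time: 15.3
position: [0.5546, -0.0799, 0.2932]
tool_rot: [1.88, 2.515, -0.002]
ft_force: [-0.7, -0.1, 0.5]
grip_width: 0.3
grip_force: 0.0
```

Run:
```python
from h import *
I=ctrl.get_image("side");J=ctrl.get_image("top")
z=lambda I,r:cv2.resize(I[r[1]:r[3],r[0]:r[2]],(400,300))
cv2.imwrite("pics/g4.png",np.hstack([z(I,(240,90,360,180)),z(J,(165,195,285,285))])[:,:,::-1])
print("orange side",[b for b in blobs(I,(8,150,190),(22,255,255),(240,90,440,320),3)[1]])
```

```text
orange side []
```

View pics/g4.png

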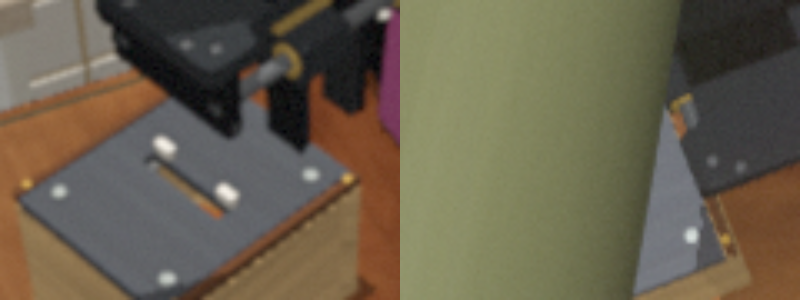

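The side view shows a clear slot with nothing sticking up, and a hint of orange inside at crop (212,210), so the token has dropped in. The arm is clear of everything.

```bash
python3 -c "
from bench import ctrl
print(ctrl.close_job())"
```

```text
the job is handed in; nothing more can be done
None
```

The orange token went through the slot tab up and dropped inside the honesty box; the highest wrist force I read was about 11 N. The arm stayed away from the espresso cup, and the job was handed in at about 15 s; no verdict came back.

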